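# Lay out a jeweller's bench for a metal-forming job

## Robot

A 7-joint arm with a two-finger parallel gripper is mounted at the origin on the work surface. World frame = base frame: x ahead of the robot, y to its left, z up, the work surface at z = 0. Lengths are in mm, angles in rad, forces in N, time in s.
With the tool pointing down it reaches from about 350 to 900 mm from the base axis. Payload 19.9 kg.
Tool frame: the origin (TCP) lies on the centre line of the jaws, within the pads' length; the fingertips stand 17 mm ahead of it and the grasp point (between the pads) lies 2 mm behind it (env.tcp_to_tips is the distance from the TCP to the fingertips, in mm); z points along the fingers, y is the line along which they close (so a half turn about z gives the same grasp; the last joint's range is limited). The gripper opens to 94 mm and grips with 3 to 60 N. Pads are 16 mm wide; open, the fingers measure 119 mm over their backs; the gripper's body (75 mm by 177 mm) begins 78 mm behind the grasp point.
Start: joints at [1.083, 0.417, -0.01, 1.614, 0.005, 1.111, -0.053], TCP at [270.043, -563.629, 222.425] pointing down, gripper open.
Joint ranges: [-2.81, 2.81], [-0.39, 2.02], [-1.27, 1.25], [0.06, 2.57], [-1.19, 4.33], [0.19, 2], [-2.82, 2.82]. Speed limits (rad/s): [1.89, 1.89, 2.39, 2.39, 3.01, 3.01, 3.01].

## Interface

Orientations are given as a rotation vector (axis times angle).
In Python, from rig import env, cams, job_done, spotter gives the robot as it stands.
- The arm moves only by the tool drive_tool, never from a script. Its arguments are lists of equal length, an entry for each row: "claw": the opening, from 0 (shut) to 1 (fully open); "travel": the shift along the tool's x, y, z in mm, a list of three; "rot": the turn, a rotation vector about the tool's x, y, z in degrees, a list of three. A call has 1 to 8 rows; each row shifts and turns the commanded pose from where the row before left it, along the tool's axes as they then stand; what a row does not reach is not made up. A row lasts 1/8 s, in which the tool goes at most 62.5 mm and 10.7 degrees, less where a joint would pass 70% of its speed; a pose out of reach is approached as far as the arm can. A call with a gripper value outside its range is refused whole. The fingers move at their own pace and stop on an object; "squeeze" is the grip in N (left out, the last holds). Time passes only in rows, so rows that do not move let the fingers close. It gives the time, the measured TCP pose, the force, the opening and the grip force at its end, in the units of the state.
- env.observe(): the state, without advancing time (a new reading comes with each control period).
- cams.get_image(name): name is "scene" or "side" or "wrist"; returns a dict with "frame" (420x560x3 uint8, blue, green, red), "intrinsics" (3x3 intrinsics, pixels), "distortion" ([k1, k2, p1, p2, k3] as OpenCV has them; the pictures are not rectified), "rvec" (rotation vector, rad) and "tvec" (3), from world to camera coordinates, as OpenCV has them. Camera axes: x right, y down, z forward; pixel columns grow to the right and rows downward; lengths in mm; the calibration is good to about 2 mm. A picture is of the moment at which its call begins. There is no depth.
- job_done(): hands the job in; it is judged then, once.
Trained networks look in the newest picture that a camera, given by its name, has taken for a name from the list of things; names that differ only in an ending like _2 or _b are one class to them, and where a whole thing is asked for, a point or a joint stands for the part that bears it (a point fixed in the world has none). Each returns a list of dicts, best first, with "score" (0 to 1); they miss things now and then, are a little off and sometimes report something else, mostly with a low value. They report only what shows in the picture. A call takes as long as a camera call.
- spotter.spot_in(camera, target): "location" ([column, row] in pixels, amid what is visible of it).
The state is a dict: "time": time; "joint_positions": joint angles; "joint_vel": joint speeds; "effort": joint torques, N m; "eef_pos": TCP position; "ee_rot": TCP orientation; "ft_force": force on the tool from outside, world axes, zero at the start; "wrist_torque": the same for the moment, N m; "grip_width": finger opening in mm; "grasp_force": force on a finger pad.
Only numpy, scipy, OpenCV 4.12 (cv2) and the standard library are available. Lean on these libraries where they do the work, as an engineer would, in place of code of your own. Each camera call takes 0.05 s, during which the arm holds its last target. There are 200 camera calls.

## Task

Set the bench up for forming: seat the grooved wooden block flat and square in its holder, grooves up, then slide the red-knobbed jaw up against it so that the block is held tight against the holder's brass-topped fixed end. Stand the amber jar just off that fixed end (the robot's left), in line with the holder's length, leaving a 40 mm gap between jar and holder; set it down, do not drop it. Stand the punch caddy midway between the green and the yellow tin, its long side in line with the two tins, and leave the tins, the mug and the hammer where they are.

Things in the scene. Friction and masses are not known exactly. Their poses are not given: they have to be found in the camera images.
- holder: Dark wooden holder (blue channel floor) fixed to the bench, 92 (x) x 200 (y) x 18 mm, origin under its centre. A channel 60 mm wide (edges bevelled 3 mm), floor 8 mm up, runs along y between side rails. Fixed brass-topped end wall at +y (robot's left): inner face y = 88, outer face y = 100 mm; the jaw slides in from -y. Block lies lengthwise in the channel; when held tight its centre is at y = 33, z = 33 mm.
- jaw (a joint): Travel of the steel jaw along the holder's +y, m: 0 fully open, starts at 0 to 0.012. Its face is at holder y = -52 mm + travel, so it meets a 110 mm block lying against the fixed end at 0.030. About 2 N of friction; stays where left. Jaw slab 58 x 48 mm, top 24 mm above the bench.
- jaw_knob (a point): Centre of the jaw's upright red knob, 24 mm diameter, reaching from 24 to 62 mm above the bench; this point is 44 mm above the bench, at holder x = 0, y = -85 mm + travel. Axes as the holder's. Can be pinched from above.
- block_mid (a point): Centre of the loose pale wooden forming block, 52 (x) x 110 (y) x 50 (z) mm, half-way up; z up. Three grooves 10 mm wide and 12 mm deep cross its top along x. Either end may lead. About 0.24 kg.
- jar_mid (a point): Centre of the loose amber glass jar with black cap and paper label, 54 mm diameter, 80 mm high, half-way up. About 0.2 kg.
- caddy_mid (a point): Middle of the loose punch caddy, 46 mm above its underside; z up. Wooden base 46 (x) x 120 (y) x 24 mm; in its middle a blue upright grip block, 22 (x) x 36 (y) mm, from 24 to 91 mm height: lift it by this. Three steel punches stand at either end, from 32 mm off the centre along y, up to 78 mm high. About 0.3 kg.
- tin_a_mid (a point): Centre line of the green tin with steel lid, 72 mm diameter, 100 mm high, heavy (0.8 kg), this point 50 mm above the bench. Its own x axis points at the yellow tin, whose centre is 270 mm away.
- tin_b_mid (a point): Centre line of the yellow tin, same size and mass, this point 50 mm above the bench. Its own -x axis points at the green tin.
- mug: Blue mug, 76 mm diameter, 90 mm high, a bystander; origin at the centre of its underside.
- hammer: Bench hammer 240 mm long lying on the bench, a bystander; origin near its middle, underside, handle to its -x.

How it is judged (in metres and radians):
On the way, in this order (a step that is already met when the one before it is completed fails the run):
1. the block lies flat and square in the holder's channel (z of block_mid in the frame of holder between 0.03 and 0.0355 m and x of block_mid in the frame of holder between -0.006 and 0.006 m and angle between block_mid's own z axis and vertical below 0.05 rad and angle between the y axis of block_mid and the y axis of holder, either way round below 0.1 rad), for 0.2 s.
2. the jaw holds the seated block against the fixed end (all of step 1 and value of joint jaw above 0.027 m and y of block_mid in the frame of holder above 0.0295 m), for 0.2 s.
At the end, for the whole second after the job is handed in: Block flat and square in channel (3 mm, 6 mm sideways, 0.1 rad), within 3 mm of the fixed end; jaw travel over 0.027. Jar upright, gap 40 and in line, both within 18 mm. Caddy upright midway between the tins within 18 mm, in line within 0.2 rad. All at rest (all of step 2 and x of jar_mid in the frame of holder between -0.018 and 0.018 m and y of jar_mid in the frame of holder between 0.149 and 0.185 m and height (world z) of jar_mid between 0.037 and 0.043 m and angle between each of jar_mid, caddy_mid's own z axis and vertical below 0.08 rad and x of caddy_mid in the frame of tin_a_mid between 0.117 and 0.153 m and y of caddy_mid in the frame of tin_a_mid between -0.018 and 0.018 m and height (world z) of caddy_mid between 0.043 and 0.049 m and angle between the y axis of caddy_mid and the x axis of tin_a_mid, either way round below 0.2 rad and linear speed of each of block, jar, caddy below 0.02 m/s); the robot touches nothing.
It fails at once if a tin is moved by more than 12 mm (distance of any of tin_a_mid, tin_b_mid from where it was at the start of the episode above 0.012 m).
It fails at once if the mug or the hammer is moved by more than 20 mm (distance of any of mug, hammer from where it was at the start of the episode above 0.02 m).
It fails at once if the jar is dropped (it moves faster than 0.6 m/s with no finger on it) (contact force between jar and the fingers below 0.1 N and linear speed of jar above 0.6 m/s).
It also fails if it takes over 72 s, if anything falls off the work surface, if the arm or the gripper's body presses on something with over 40 N, if the wrist force passes 120 N, or if a joint passes its speed limit or range.

## Working session

There is one attempt and no reset: what is moved stays moved. The work goes in short steps, Python scripts to look and compute and a tool call to move; the robot and the scene stay as the last step left them, time stands still between calls to the robot, and variables do not carry over. Pictures are saved under pics/ and viewed, at most 11 in all, crops included, and the job is handed in when it is done.

Besides the shell and the picture viewer there is one more tool, called as a command line: name --argument value ..., lists and objects as JSON in quotes. drive_tool: Moves the arm, as the interface text tells. Its arguments: {"type":"object","properties":{"claw":{"type":"array","items":{"type":"number"}},"travel":{"type":"array","items":{"type":"array","items":{"type":"number"}}},"rot":{"type":"array","items":{"type":"array","items":{"type":"number"}}},"squeeze":{"type":"number"}},"required":["claw","travel","rot"]}

```bash
ls; mkdir -p pics; python3 - <<'E'
from rig import env,cams,spotter
import cv2
s=env.observe();print(s['time'],s['eef_pos'],s['ee_rot'],s['grip_width'])
ims=[]
for c in ['scene','side']:
    d=cams.get_image(c); cv2.imwrite(f'pics/{c}0.png',d['frame'])
    print(c,d['intrinsics'].tolist() if hasattr(d['intrinsics'],'tolist') else d['intrinsics'],d['distortion'],d['rvec'],d['tvec'])
    for t in ['holder','jaw_knob','block_mid','jar_mid','caddy_mid','tin_a_mid','tin_b_mid','mug','hammer']:
        print(t,[(round(r['score'],2),[round(float(v)) for v in r['location']]) for r in spotter.spot_in(c,t)][:3])
E
```

```text
pics
0.0 [ 269.90007276 -563.32395376  221.82474665] [-3.06238974e+00 -6.95779194e-01  5.69713327e-04] 94.31488782822
scene [[468.2218441814611, 0.0, 279.76320602340394], [0.0, 468.2218441814611, 202.32843356119463], [0.0, 0.0, 1.0]] [-0.11848533  0.          0.          0.          0.        ] [ 2.14934321  0.87844243 -0.42057964] [-426.14899888 -196.82626767 1388.78331784]
holder [(0.71, [217, 224])]
jaw_knob [(0.81, [193, 235])]
block_mid [(0.89, [370, 164])]
jar_mid [(0.93, [311, 135])]
caddy_mid [(0.97, [309, 236])]
tin_a_mid [(0.76, [117, 242])]
tin_b_mid [(0.84, [167, 340])]
mug [(0.62, [368, 205])]
hammer [(0.92, [316, 292])]
side [[407.57138898993986, 0.0, 282.75495623781313], [0.0, 407.57138898993986, 209.29013666167074], [0.0, 0.0, 1.0]] [-0.00539573  0.          0.          0.          0.        ] [ 0.31325984 -2.62865153  1.45390694] [578.00986608 132.67256009 816.89390795]
holder [(0.63, [342, 222])]
jaw_knob [(0.72, [348, 201])]
block_mid [(0.48, [202, 201]), (0.2, [369, 171])]
jar_mid [(0.74, [342, 349])]
caddy_mid [(0.72, [251, 228])]
tin_a_mid [(0.97, [370, 171]), (0.43, [344, 204])]
tin_b_mid [(0.57, [285, 153])]
mug [(0.72, [205, 259])]
hammer [(0.95, [206, 204]), (0.71, [340, 346]), (0.28, [370, 170])]
```

View pics/scene0.png

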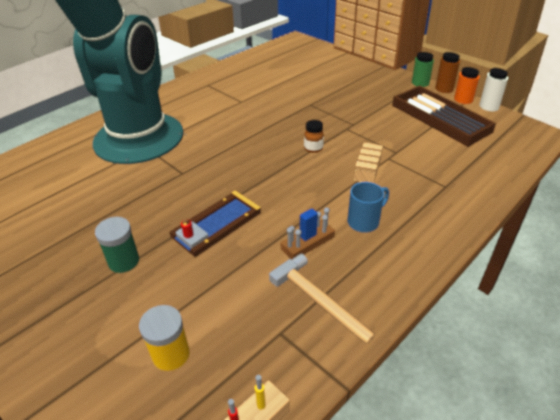

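View pics/side0.png

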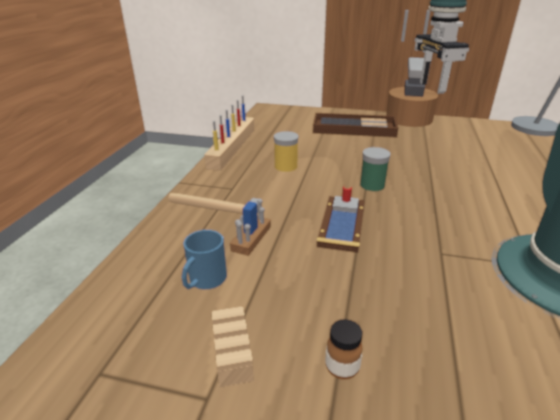

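The scene view shows the block at about (370,160), the jar at (314,136), the caddy at (308,232), the holder at (217,222), the green tin at (117,245) and the yellow tin at (166,338). In the side view the block is at (232,340), so the spotter's block hit there was wrong. The jar is at (345,348), the caddy at (252,228) and the holder at (342,222).

```bash
cat > h.py <<'E'
import numpy as np, cv2
from scipy.spatial.transform import Rotation as R
def KD(d): return np.array(d['intrinsics'],float),np.array(d['distortion'],float)
def ray(d,p):
    K,D=KD(d); u=cv2.undistortPoints(np.array(p,float).reshape(-1,1,2),K,D).reshape(-1,2)
    M=R.from_rotvec(np.array(d['rvec'],float).ravel()).as_matrix(); c=-M.T@np.array(d['tvec'],float).ravel()
    return c,np.c_[u,np.ones(len(u))]@M
def plane(d,p,z):
    c,r=ray(d,p); return c+r*((z-c[2])/r[:,2])[:,None]
def proj(d,P):
    K,D=KD(d); return cv2.projectPoints(np.array(P,float).reshape(-1,1,3),np.array(d['rvec'],float),np.array(d['tvec'],float),K,D)[0].reshape(-1,2)
E
python3 - <<'E'
from rig import cams
from h import *
np.set_printoptions(precision=0,suppress=True)
A=cams.get_image('scene');B=cams.get_image('side')
pts={'jar(mid)':((314,136),(345,348),40),'block top':((369,154),(231,335),50),'caddy grip':((309,222),(250,216),60),'knob':((187,229),(347,194),44),
'tinA':((119,245),(374,169),50),'tinB':((166,338),(286,152),50),'mug':((366,208),(206,260),45),'holder endwall':((246,201),(340,241),18)}
for n,(a,b,z) in pts.items(): print(n,plane(A,[a],z)[0],plane(B,[b],z)[0])
E
```

```text
jar(mid) [422. 316.  40.] [419. 317.  40.]
block top [593. 340.  50.] [594. 342.  50.]
caddy grip [660.  32.  60.] [663.  26.  60.]
knob [ 472. -157.   44.] [ 467. -148.   44.]
tinA [ 412. -293.   50.] [ 409. -292.   50.]
tinB [ 673. -353.   50.] [ 670. -347.   50.]
mug [712. 168.  45.] [706. 174.  45.]
holder endwall [472.  15.  18.] [463.  16.  18.]
```

drive_tool --claw '[1, 1, 1, 1, 1, 1, 1, 1]' --travel '[[0, 0, -15], [0, 0, -15], [0, 0, -15], [20, -48, -8], [20, -48, -8], [20, -48, -8], [20, -48, -8], [20, -48, -8]]' --rot '[[0, 0, 8.5], [0, 0, 8.5], [0, 0, 8.5], [0, 0, 0], [0, 0, 0], [0, 0, 0], [0, 0, 0], [0, 0, 0]]'

```text
time: 2.1
eef_pos: [370.1, -321.8, 307.9]
ee_rot: [3.141, 0.003, 0.0]
ft_force: [1.0, 0.6, 0.1]
grip_width: 94.1
grasp_force: 0.0
```

drive_tool --claw '[1, 1, 1, 1, 1, 1, 1]' --travel '[[20, -48, -8], [20, -48, -8], [20, -48, -8], [20, -48, 0], [20, -48, 0], [0, 0, 0], [0, 0, 0]]' --rot '[[0, 0, 0], [0, 0, 0], [0, 0, 0], [0, 0, 0], [0, 0, 0], [0, 0, 0], [0, 0, 0]]'

```text
time: 2.98
eef_pos: [469.0, -83.8, 331.4]
ee_rot: [3.141, 0.002, -0.0]
ft_force: [0.5, -0.6, -0.6]
grip_width: 94.0
grasp_force: 0.0
```

```bash
python3 - <<'E'
from rig import cams
import cv2,pickle
d=cams.get_image('wrist');pickle.dump(d,open('w1.pkl','wb'))
cv2.imwrite('pics/w1.png',d['frame']); print(d['rvec'],d['tvec'],d['distortion'])
E
```

```text
[-2.0745297   2.07404876  0.28633394] [-84.11460378 393.69373996 622.90876206] [-0.04499281  0.          0.          0.          0.        ]
```

View pics/w1.png

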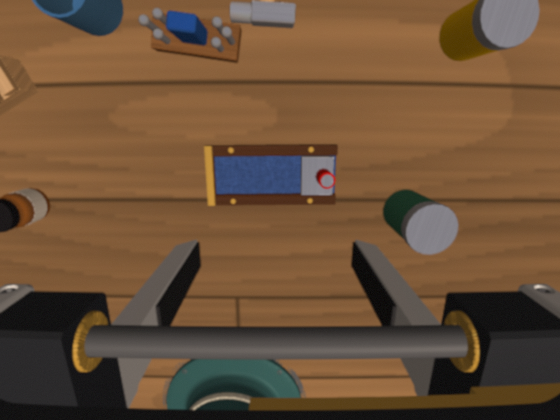

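The wrist view shows the holder with corners at about (205,146), (337,145), (335,205) and (206,206). The brass end is at column 209, the jaw face at column 301, the knob top at (326,179), the green tin lid at (430,228) and the yellow tin lid at (507,20). The caddy is at about (192,38).

```bash
python3 - <<'E'
import pickle
from h import *
np.set_printoptions(precision=1,suppress=True)
d=pickle.load(open('w1.pkl','rb'))
f=d['frame'].astype(int);b,g,r=f[...,0],f[...,1],f[...,2]
def cent(m,box):
    x0,y0,x1,y1=box;mm=np.zeros_like(m);mm[y0:y1,x0:x1]=m[y0:y1,x0:x1]
    n,l,s,c=cv2.connectedComponentsWithStats(mm.astype(np.uint8));i=1+s[1:,4].argmax();return l==i,s[i],c[i]
def rect(m):
    return cv2.boxPoints(cv2.minAreaRect(np.argwhere(m)[:,::-1].astype(np.float32)))
print('holder corners',plane(d,[(205,146),(337,145),(335,205),(206,206)],18))
mb,s,c=cent((b>r+40)&(b>g+15),(190,130,350,220));print('blue floor px',s,rect(mb));P=plane(d,rect(mb),8);print(P,P.mean(0))
mk,s,c=cent((r>150)&(g<80),(290,150,350,210));print('knob',s,c)
mk,s,c=cent((r>170)&(g>110)&(b<90),(195,130,222,215));print('brass',s,rect(mk),plane(d,rect(mk),18))
print('knobtop',plane(d,[(326,179)],62),'jawface',plane(d,[(301,160),(301,192)],24))
mc,s,c=cent((b>r+50)&(b>g+30),(150,0,215,60));print('caddy grip',s,plane(d,[c],80),plane(d,[(153,51),(238,61)],24))
T=plane(d,[(430,228),(507,20)],100);print('tins',T,np.linalg.norm(T[1]-T[0]))
E
```

```text
holder corners [[ 512.6   21.5   18. ]
 [ 514.  -175.5   18. ]
 [ 421.4 -177.2   18. ]
 [ 419.7   25.4   18. ]]
blue floor px [ 215  156   86   38 3070] [[214.9 156.7]
 [300.  155.5]
 [300.5 192. ]
 [215.3 193.1]]
[[ 495.6    9.4    8. ]
 [ 497.2 -121.3    8. ]
 [ 440.  -123.3    8. ]
 [ 438.2   11.6    8. ]] [467.8 -55.9   8. ]
knob [320 172  16  17  63] [327.5 178.4]
brass [205 147   9  58 363] [[204.2 147. ]
 [210.5 146.7]
 [213.9 203.9]
 [207.5 204.3]] [[511.   22.8  18. ]
 [511.5  13.3  18. ]
 [423.1  12.8  18. ]
 [422.5  22.8  18. ]]
knobtop [[ 470.5 -154.1   62. ]] jawface [[ 492.3 -121.8   24. ]
 [ 443.6 -122.8   24. ]]
caddy grip [166  11  40  30 663] [[661.9  24.9  80. ]] [[643.3  85.6  24. ]
 [629.2 -31.9  24. ]]
tins [[ 411.5 -290.6  100. ]
 [ 664.9 -351.5  100. ]] 260.61084844052704
```

drive_tool --claw '[1, 1, 1, 1, 1, 1, 1, 1]' --travel '[[12, -55, 9], [12, -55, 9], [12, -55, 9], [12, -55, 9], [12, -55, 9], [12, -55, 9], [12, -55, 9], [0, 0, 0]]' --rot '[[0, 0, 0], [0, 0, 0], [0, 0, 0], [0, 0, 0], [0, 0, 0], [0, 0, 0], [0, 0, 0], [0, 0, 0]]'

```text
time: 4.03
eef_pos: [552.0, 304.5, 266.8]
ee_rot: [-3.141, -0.008, 0.004]
ft_force: [-0.5, -1.8, 0.5]
grip_width: 94.1
grasp_force: 0.0
```

```bash
python3 - <<'E'
from rig import cams
import cv2,pickle
d=cams.get_image('wrist');pickle.dump(d,open('w2.pkl','wb'))
cv2.imwrite('pics/w2.png',cv2.resize(d['frame'],(800,600)))
E
```

```text
(no output)
```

View pics/w2.png

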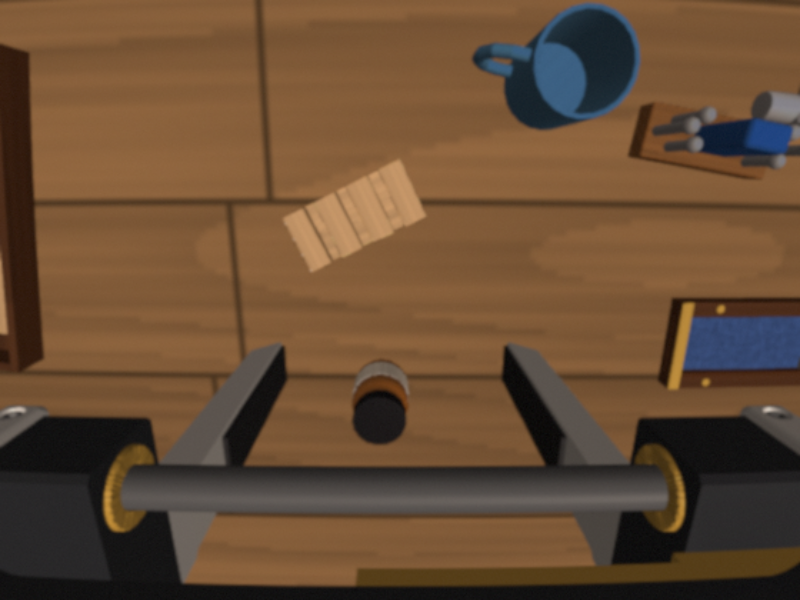

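In this 800x600 view the block's top has corners at about (284,217), (400,160), (425,214) and (312,271). The jar cap is centred at (379,417).

```bash
python3 - <<'E'
import pickle
from h import *
np.set_printoptions(precision=1,suppress=True)
d=pickle.load(open('w2.pkl','rb'));k=560/800
q=np.array([(284,217),(400,160),(425,214),(312,271)])*k
P=plane(d,q,50);print(P,P.mean(0))
for i in range(4): v=P[(i+1)%4]-P[i];print(np.linalg.norm(v),np.degrees(np.arctan2(v[1],v[0])))
print('jar',plane(d,[np.array((379,417))*k],80))
print('holder end',plane(d,np.array([(681,301),(668,389)])*k,18))
E
```

```text
[[595.  396.6  50. ]
 [640.9 299.9  50. ]
 [597.7 278.7  50. ]
 [548.8 375.1  50. ]] [595.6 337.6  50. ]
107.11463383698312 -64.60214485641299
48.09009522229565 -153.90391867228774
108.12690066997214 116.88969620774073
50.90305552891395 24.959335541553838
jar [[425. 317.  80.]]
holder end [[514.   25.6  18. ]
 [419.7  21.7  18. ]]
```

```bash
python3 - <<'E'
from rig import env
s=env.observe();print(s['joint_positions'],s['eef_pos'],s['ee_rot'])
E
```

```text
[-0.1505829   0.44150653 -0.54736586  1.53273746  0.23692874  1.23567493
 -2.30188158] [552.55242198 302.23703097 267.42716319] [ 3.14128809e+00  4.27494231e-03 -2.53657824e-03]
```

drive_tool --claw '[1, 1, 1, 1, 1, 1, 1, 1]' --travel '[[0, 0, 10], [0, 0, 10], [0, 0, 10], [0, 0, 10], [0, 0, 10], [0, 0, 10], [0, 0, 10], [0, 0, 10]]' --rot '[[0, 0, -10.5], [0, 0, -10.5], [0, 0, -10.5], [0, 0, -10.5], [0, 0, -10.5], [0, 0, -10.5], [0, 0, -10.5], [0, 0, -10.5]]'

```text
time: 5.08
eef_pos: [553.5, 299.3, 188.4]
ee_rot: [2.328, 2.107, -0.0]
ft_force: [-0.2, -0.5, 0.1]
grip_width: 93.8
grasp_force: 0.0
```

drive_tool --claw '[1, 1, 1, 1, 1, 1]' --travel '[[0, 0, 10], [0, 0, 10], [0, 0, 10], [7, 27, 0], [7, 27, 0], [0, 0, 0]]' --rot '[[0, 0, -10.5], [0, 0, -10.5], [0, 0, -10.5], [0, 0, 0], [0, 0, 0], [0, 0, 0]]'

```text
time: 5.82
eef_pos: [596.6, 336.5, 158.2]
ee_rot: [1.677, 2.656, -0.001]
ft_force: [-0.7, 0.4, -0.4]
grip_width: 93.7
grasp_force: 0.0
```

```bash
cat > st.py <<'E'
from rig import env
from h import *
s=env.observe();M=R.from_rotvec(s['ee_rot']).as_matrix()
print('t',round(s['time'],2),'pos',np.round(s['eef_pos'],1),'ydir',round(float(np.degrees(np.arctan2(M[1,1],M[0,1]))),2),'zax',M[:,2].round(3),'w',round(float(s['grip_width']),1),'F',np.round(s['ft_force'],1),'g',np.round(s['grasp_force'],1),'j7',round(float(s['joint_positions'][6]),2))
import sys
if len(sys.argv)>2:
    t=np.array([float(v) for v in sys.argv[1:]]);print('tool shift',(M.T@(t[:3]-s['eef_pos'])).round(1))
E
python3 st.py 595.5 338.5 37
```

```text
t 5.83 pos [596.6 336.5 158.2] ydir 25.47 zax [ 0.    -0.001 -1.   ] w 93.7 F [-0.7  0.4 -0.4] g 0.0 j7 -0.53
tool shift [ 2.400e+00 -1.000e-01  1.212e+02]
```

drive_tool --claw '[1, 1, 1, 0.4, 0.4, 0.4, 0.4, 0.4]' --travel '[[2, 0, 50], [0, 0, 45], [0, 0, 26], [0, 0, 0], [0, 0, 0], [0, 0, 0], [0, 0, 0], [0, 0, 0]]' --rot '[[0, 0, 0], [0, 0, 0], [0, 0, 0], [0, 0, 0], [0, 0, 0], [0, 0, 0], [0, 0, 0], [0, 0, 0]]' --squeeze 25

```text
time: 6.82
eef_pos: [594.6, 339.7, 38.1]
ee_rot: [1.674, 2.658, 0.001]
ft_force: [-0.2, -1.2, 4.9]
grip_width: 51.7
grasp_force: 25.0
```

drive_tool --claw '[0.4, 0.4, 0.4, 0.4, 0.4, 0.4, 0.4]' --travel '[[0, 0, -20], [0, 0, -40], [0, 0, -40], [0, 0, -5], [0, 0, -5], [0, 0, -5], [0, 0, 0]]' --rot '[[0, 0, 0], [0, 0, 0], [0, 0, 0], [0, 0, 8.4], [0, 0, 8.4], [0, 0, 8.3], [0, 0, 0]]'

```text
time: 7.7
eef_pos: [594.4, 340.0, 154.0]
ee_rot: [2.21, 2.232, 0.002]
ft_force: [-0.9, -0.5, -1.2]
grip_width: 51.5
grasp_force: 25.0
```

```bash
python3 st.py 467.5 -51 120
```

```text
t 7.7 pos [594.4 340.  154. ] ydir 0.56 zax [ 0.001  0.    -1.   ] w 51.5 F [-0.9 -0.5 -1.2] g 25.0 j7 -0.93
tool shift [-389.8 -130.7   33.6]
```

drive_tool --claw '[0.4, 0.4, 0.4, 0.4, 0.4, 0.4, 0.4, 0.4]' --travel '[[-30, -10, 0], [-50, -17, 2], [-55, -18, 5], [-55, -18, 5], [-55, -18, 5], [-55, -18, 5], [-55, -19, 5], [-35, -13, 3]]' --rot '[[0, 0, 0], [0, 0, 0], [0, 0, 0], [0, 0, 0], [0, 0, 0], [0, 0, 0], [0, 0, 0], [0, 0, 0]]'

```text
time: 8.7
eef_pos: [465.6, -54.0, 122.5]
ee_rot: [2.209, 2.234, -0.002]
ft_force: [0.0, -0.7, -2.3]
grip_width: 51.7
grasp_force: 25.0
```

drive_tool --claw '[0.4, 0.4]' --travel '[[0, 0, 0], [0, 0, 0]]' --rot '[[0, 0, 0], [0, 0, 0]]'

```text
time: 8.95
eef_pos: [467.0, -50.8, 122.8]
ee_rot: [2.209, 2.234, 0.001]
ft_force: [1.0, 0.9, -1.3]
grip_width: 52.1
grasp_force: 25.0
```

```bash
python3 st.py 467.5 -51 120; python3 - <<'E'
from rig import cams
import cv2,pickle,numpy as np
ims=[]
for c,(x,y,w) in {'scene':(150,140,160),'side':(260,120,160),}.items():
    d=cams.get_image(c);pickle.dump(d,open(c+'3.pkl','wb'))
    ims.append(cv2.resize(d['frame'][y:y+w,x:x+w],(400,400),interpolation=cv2.INTER_CUBIC))
d=cams.get_image('wrist');pickle.dump(d,open('w3.pkl','wb'))
cv2.imwrite('pics/m3.png',np.hstack(ims));cv2.imwrite('pics/w3.png',cv2.resize(d['frame'],(800,600)))
E
```

```text
t 8.95 pos [467.  -50.8 122.8] ydir 0.65 zax [ 0.  0. -1.] w 52.1 F [ 1.   0.9 -1.3] g 25.0 j7 -0.31
tool shift [-0.2  0.5  2.8]
```

View pics/w3.png

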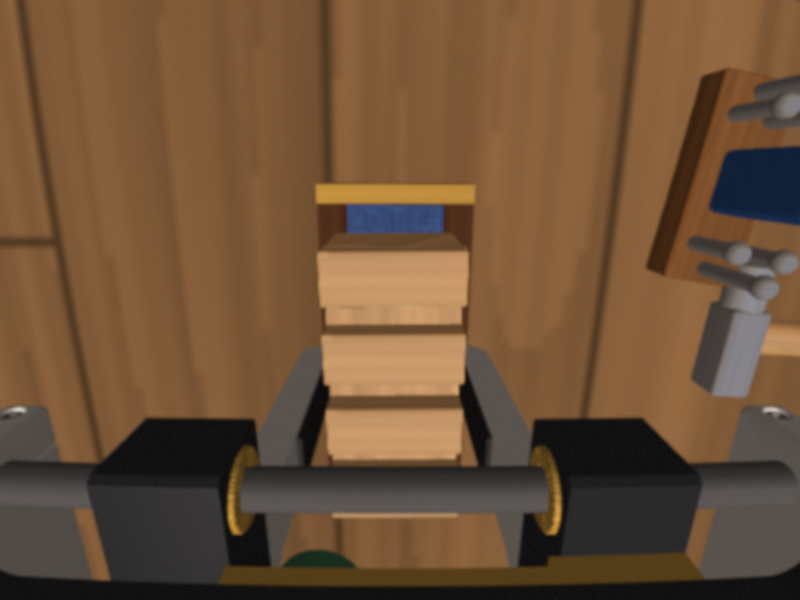

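The wrist view shows the block gripped square. Its front top edge runs (320,250) to (468,250) and the brass end (317,185) to (475,185), so the two line up.

```bash
python3 - <<'E'
import pickle
from h import *
np.set_printoptions(precision=1,suppress=True)
d=pickle.load(open('w3.pkl','rb'));k=.7
print('block front top',plane(d,np.array([(319,250),(468,250)])*k,134.8),'2nd groove?',)
print('rear top edge',plane(d,np.array([(333,516),(457,516)])*k,134.8))
print('brass outer',plane(d,np.array([(317,185),(475,185)])*k,18),'inner',plane(d,np.array([(317,203),(475,203)])*k,18))
E
```

```text
block front top [[441.2   3.4 134.8]
 [491.3   3.9 134.8]] 2nd groove?
rear top edge [[ 442.8 -105.3  134.8]
 [ 493.2 -104.8  134.8]]
brass outer [[421.8  21.7  18. ]
 [513.2  22.7  18. ]] inner [[421.5  11.5  18. ]
 [513.7  12.4  18. ]]
```

drive_tool --claw '[0.4, 0.4, 0.4, 0.4, 0.4, 0.4, 0.4]' --travel '[[0, 0.5, 25], [0, 0, 25], [0, 0, 16], [0, 0, 5], [0, 0, 3], [0, 0, 2], [0, 0, 0]]' --rot '[[0, 0, 0], [0, 0, 0], [0, 0, 0], [0, 0, 0], [0, 0, 0], [0, 0, 0], [0, 0, 0]]'

```text
time: 9.98
eef_pos: [467.4, -51.6, 46.7]
ee_rot: [2.212, 2.231, 0.0]
ft_force: [0.0, -0.1, -1.4]
grip_width: 52.2
grasp_force: 25.0
```

```bash
python3 st.py 467.5 -51 46
```

```text
t 9.97 pos [467.4 -51.6  46.7] ydir 0.49 zax [ 0. -0. -1.] w 52.2 F [ 0.  -0.1 -1.4] g 25.0 j7 -0.44
tool shift [0.6 0.1 0.7]
```

drive_tool --claw '[0.4, 0.4, 0.7, 0.8, 0.8, 0.8, 0.8]' --travel '[[0, 0, 0.8], [0, 0, 0], [0, 0, 0], [0, 0, 0], [0, 0, -10], [0, 0, -25], [0, 0, -25]]' --rot '[[0, 0, 0], [0, 0, 0], [0, 0, 0], [0, 0, 0], [0, 0, 0], [0, 0, 0], [0, 0, 0]]'

```text
time: 10.85
eef_pos: [467.2, -51.3, 106.9]
ee_rot: [-2.211, -2.231, -0.0]
ft_force: [0.2, 0.6, -0.0]
grip_width: 75.0
grasp_force: 0.0
```

drive_tool --claw '[0.8, 0.6, 0.6, 0.6]' --travel '[[-40, 0, -5], [-40, 0, 0], [-20, 0, 0], [0, 0, 0]]' --rot '[[0, 0, 0], [0, 0, 0], [0, 0, 0], [0, 0, 0]]'

```text
time: 11.35
eef_pos: [468.0, -152.7, 111.0]
ee_rot: [2.214, 2.228, 0.0]
ft_force: [-0.6, 1.0, -0.6]
grip_width: 56.7
grasp_force: 0.0
```

```bash
python3 st.py 468 -154.5 48;python3 - <<'E'
from rig import cams
import cv2,pickle,numpy as np
d=cams.get_image('wrist');pickle.dump(d,open('w4.pkl','wb'))
cv2.imwrite('pics/w4.png',cv2.resize(d['frame'],(800,600)))
E
```

```text
t 11.35 pos [ 468.  -152.7  111. ] ydir 0.36 zax [ 0. -0. -1.] w 56.7 F [-0.6  1.  -0.6] g 0.0 j7 -0.13
tool shift [-1.8 -0.  63. ]
```

View pics/w4.png

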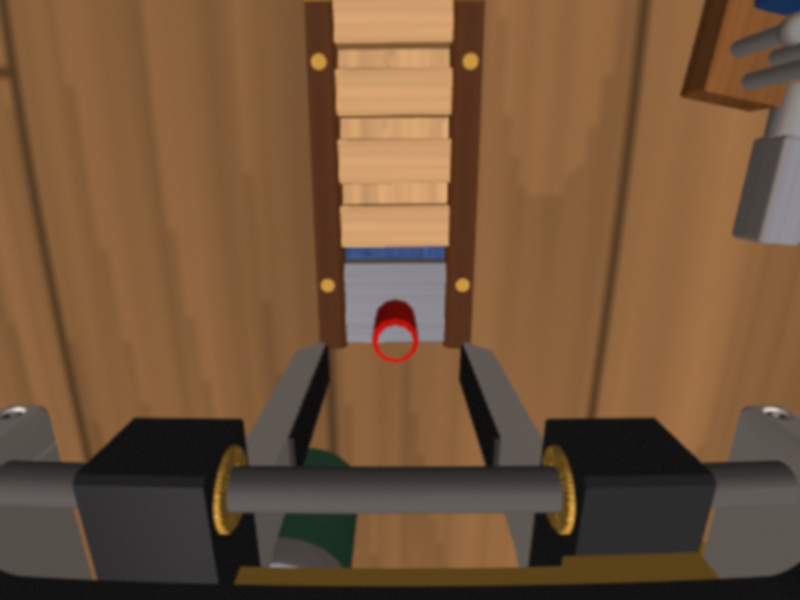

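The block sits seated between the rails, with its rear end at row 247 and the jaw face at row 262. The knob's top is centred at (395,340).

```bash
python3 - <<'E'
import pickle
from h import *
np.set_printoptions(precision=1,suppress=True)
d=pickle.load(open('w4.pkl','rb'));k=.7
print(plane(d,np.array([(395,340)])*k,62),plane(d,np.array([(395,247)])*k,58),plane(d,np.array([(395,262)])*k,24))
E
```

```text
[[ 468.4 -154.3   62. ]] [[ 468.2 -108.1   58. ]] [[ 468.4 -122.1   24. ]]
```

drive_tool --claw '[0.6, 0.6, 0.6, 0.1, 0.1, 0.1, 0.1, 0.1]' --travel '[[-1.5, 0, 25], [0, 0, 25], [0, 0, 13], [0, 0, 0], [0, 0, 0], [0, 0, 0], [0, 0, 0], [0, 0, 0]]' --rot '[[0, 0, 0], [0, 0, 0], [0, 0, 0], [0, 0, 0], [0, 0, 0], [0, 0, 0], [0, 0, 0], [0, 0, 0]]' --squeeze 20

```text
time: 12.4
eef_pos: [468.6, -153.1, 48.1]
ee_rot: [2.211, 2.23, 0.001]
ft_force: [0.4, -0.8, 7.1]
grip_width: 23.6
grasp_force: 20.0
```

drive_tool --claw '[0.1, 0.1, 0.1, 0.1, 0.1, 0.1, 0.1]' --travel '[[3, 0, 0], [4, 0, 0], [4, 0, 0], [4, 0, 0], [3, 0, 0], [2, 0, 0], [0, 0, 0]]' --rot '[[0, 0, 0], [0, 0, 0], [0, 0, 0], [0, 0, 0], [0, 0, 0], [0, 0, 0], [0, 0, 0]]'

```text
time: 13.28
eef_pos: [468.4, -133.2, 48.1]
ee_rot: [2.211, 2.23, 0.0]
ft_force: [-0.1, -1.0, 7.0]
grip_width: 23.3
grasp_force: 20.0
```

drive_tool --claw '[0.1, 0.1, 0.1, 0.1]' --travel '[[1, 0, 0], [1, 0, 0], [0.5, 0, 0], [0, 0, 0]]' --rot '[[0, 0, 0], [0, 0, 0], [0, 0, 0], [0, 0, 0]]'

```text
time: 13.78
eef_pos: [468.4, -131.0, 48.1]
ee_rot: [2.211, 2.23, 0.0]
ft_force: [0.3, -3.1, 7.9]
grip_width: 23.5
grasp_force: 20.0
```

drive_tool --claw '[0.1, 0.1, 0.1]' --travel '[[1, 0, 0], [1, 0, 0], [0, 0, 0]]' --rot '[[0, 0, 0], [0, 0, 0], [0, 0, 0]]'

```text
time: 14.15
eef_pos: [468.3, -129.3, 48.1]
ee_rot: [2.211, 2.229, -0.0]
ft_force: [0.1, -4.5, 6.3]
grip_width: 23.4
grasp_force: 20.0
```

drive_tool --claw '[0.1, 0.1, 0.1]' --travel '[[1, 0, 0], [1, 0, 0], [0, 0, 0]]' --rot '[[0, 0, 0], [0, 0, 0], [0, 0, 0]]'

```text
time: 14.52
eef_pos: [468.4, -129.1, 48.2]
ee_rot: [2.212, 2.227, -0.003]
ft_force: [1.9, -15.2, 4.8]
grip_width: 23.6
grasp_force: 20.0
```

drive_tool --claw '[0.5, 0.6, 0.6, 0.6, 0.8, 1, 1]' --travel '[[-1, 0, 0], [-1, 0, 0], [0, 0, 0], [0, 0, -25], [0, 0, -50], [0, 0, -40], [0, 0, 0]]' --rot '[[0, 0, 0], [0, 0, 0], [0, 0, 0], [0, 0, 0], [0, 0, 0], [0, 0, 0], [0, 0, 0]]'

```text
time: 15.4
eef_pos: [469.1, -128.7, 165.0]
ee_rot: [2.209, 2.228, 0.002]
ft_force: [0.6, -0.3, -1.5]
grip_width: 82.8
grasp_force: 0.0
```

```bash
python3 st.py 423 317 160;python3 - <<'E'
from rig import cams
import cv2,pickle,numpy as np
d=cams.get_image('wrist');pickle.dump(d,open('w5.pkl','wb'))
cv2.imwrite('pics/w5.png',cv2.resize(d['frame'],(800,600)))
E
```

```text
t 15.4 pos [ 469.1 -128.7  165. ] ydir 0.49 zax [ 0.003 -0.002 -1.   ] w 82.8 F [ 0.6 -0.3 -1.5] g 0.0 j7 -0.1
tool shift [446.1 -42.2   3.9]
```

View pics/w5.png

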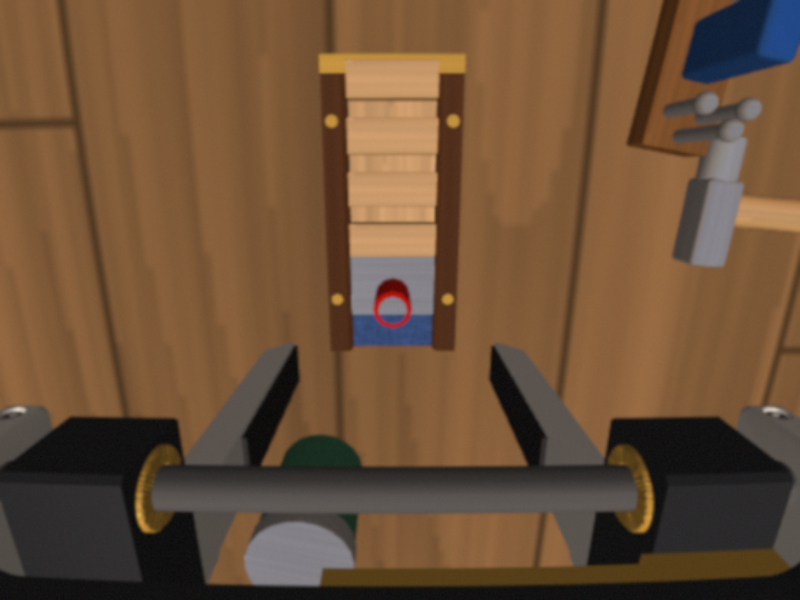

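The jaw is tight against the block, with no gap at either end: the jaw/block joint is at row 256 and the brass end at row 63. The hammer head at (708,220) lies close to the caddy's near end. Next is the jar.

drive_tool --claw '[1, 1, 1, 1, 1, 1, 1, 1]' --travel '[[36, -3, 0], [56, -5, 0], [59, -6, 0], [59, -6, 0], [59, -6, 0], [59, -6, 0], [59, -6, 0], [59, -4, 0]]' --rot '[[0, 0, 0], [0, 0, 0], [0, 0, 0], [0, 0, 0], [0, 0, 0], [0, 0, 0], [0, 0, 0], [0, 0, 0]]'

```text
time: 16.45
eef_pos: [421.1, 318.6, 161.4]
ee_rot: [-2.211, -2.231, 0.003]
ft_force: [1.6, 0.4, 0.2]
grip_width: 93.9
grasp_force: 0.0
```

drive_tool --claw '[1, 1, 1]' --travel '[[0, 0, 20], [0, 0, 0], [0, 0, 0]]' --rot '[[0, 0, 0], [0, 0, 0], [0, 0, 0]]'

```text
time: 16.82
eef_pos: [422.2, 315.9, 142.4]
ee_rot: [-2.213, -2.23, 0.002]
ft_force: [0.2, 0.2, 0.9]
grip_width: 94.1
grasp_force: 0.0
```

```bash
python3 st.py 423 317 42;python3 - <<'E'
from rig import cams,spotter
from h import *
d=cams.get_image('wrist')
for t in ['jar_mid']:
  for r in spotter.spot_in('wrist',t)[:2]: print(r['score'],r['location'],plane(d,[r['location']],60))
f=d['frame'];m=(f.max(2)<45).astype(np.uint8);m[270:]=0
n,l,s,c=cv2.connectedComponentsWithStats(m)
for i in range(1,n):
  if s[i,4]>150: print('dark',s[i],c[i],plane(d,[c[i]],80))
E
```

```text
t 16.82 pos [422.2 315.9 142.4] ydir 0.42 zax [-0.001 -0.001 -1.   ] w 94.1 F [0.2 0.2 0.9] g 0.0 j7 -1.11
tool shift [  1.1   0.8 100.4]
0.77 [270.8, 216.7] [[418.04115721 319.88295112  60.        ]]
dark [ 246  193   58   61 1947] [279.22701592 218.44478685] [[424.63670658 324.71699091  80.        ]]
dark [180 243  20  27 293] [192.18771331 259.78156997] [[357.03324049 290.46229414  80.        ]]
dark [352 243  20  27 288] [359.08680556 259.9375    ] [[487.28110575 291.15142399  80.        ]]
```

drive_tool --claw '[1, 1, 1, 0.4, 0.4, 0.4, 0.4, 0.4]' --travel '[[1.5, 0.5, 40], [0, 0, 40], [0, 0, 20], [0, 0, 0], [0, 0, 0], [0, 0, 0], [0, 0, 0], [0, 0, 0]]' --rot '[[0, 0, 0], [0, 0, 0], [0, 0, 0], [0, 0, 0], [0, 0, 0], [0, 0, 0], [0, 0, 0], [0, 0, 0]]' --squeeze 20

```text
time: 17.92
eef_pos: [422.6, 318.7, 43.1]
ee_rot: [2.212, 2.231, 0.001]
ft_force: [-1.0, -2.1, 8.0]
grip_width: 52.9
grasp_force: 20.0
```

```bash
python3 st.py 466.5 90 102
```

```text
t 17.93 pos [422.6 318.7  43.1] ydir 0.5 zax [ 0.  0. -1.] w 52.9 F [-1.  -2.1  8. ] g 20.0 j7 -1.23
tool shift [-229.1   41.9  -58.9]
```

drive_tool --claw '[0.4, 0.4, 0.4, 0.4, 0.4, 0.4, 0.4, 0.4]' --travel '[[0, 0, -20], [0, 0, -40], [-30, 6, 0], [-50, 9, 0], [-50, 9, 0], [-50, 9, 0], [-35, 6, 0], [-14, 3, 0]]' --rot '[[0, 0, 0], [0, 0, 0], [0, 0, 0], [0, 0, 0], [0, 0, 0], [0, 0, 0], [0, 0, 0], [0, 0, 0]]'

```text
time: 18.92
eef_pos: [466.9, 88.1, 103.5]
ee_rot: [2.214, 2.228, -0.0]
ft_force: [-0.4, -0.3, -2.1]
grip_width: 53.1
grasp_force: 20.0
```

drive_tool --claw '[0.4, 0.4]' --travel '[[0, 0, 0], [0, 0, 0]]' --rot '[[0, 0, 0], [0, 0, 0]]'

```text
time: 19.18
eef_pos: [466.3, 91.4, 103.0]
ee_rot: [-2.21, -2.233, -0.001]
ft_force: [0.6, -0.2, -1.4]
grip_width: 53.2
grasp_force: 20.0
```

```bash
python3 st.py 466.5 90 43;python3 - <<'E'
from rig import cams
import cv2,numpy as np,pickle
ims=[]
for c,(x,y) in {'scene':(150,100),'side':(260,120)}.items():
    d=cams.get_image(c);pickle.dump(d,open(c+'6.pkl','wb'));ims.append(cv2.resize(d['frame'][y:y+160,x:x+160],(400,400),interpolation=cv2.INTER_CUBIC))
cv2.imwrite('pics/m6.png',np.hstack(ims))
E
```

```text
t 19.18 pos [466.3  91.4 103. ] ydir 0.6 zax [ 0.     0.001 -1.   ] w 53.2 F [ 0.6 -0.2 -1.4] g 20.0 j7 -0.69
tool shift [-1.5  0.1 60. ]
```

View pics/m6.png

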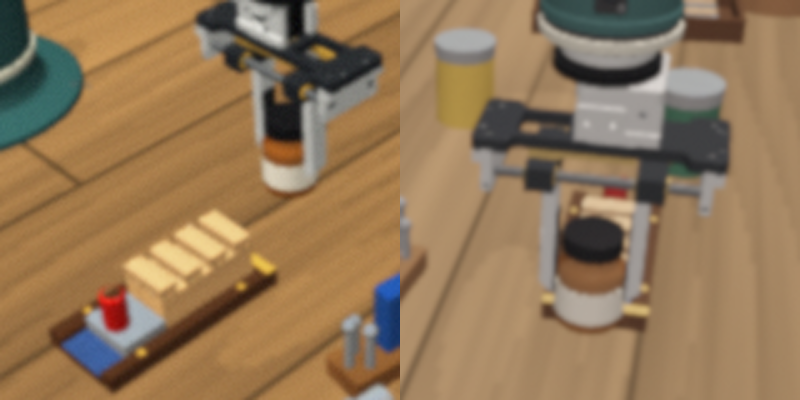

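The jar is held upright between the fingers, in line beyond the brass end, and the block stays clamped. I'll lower it now.

drive_tool --claw '[0.4, 0.4, 0.4, 0.4, 0.4, 0.4, 0.4]' --travel '[[-1, 0, 20], [0, 0, 20], [0, 0, 12], [0, 0, 4], [0, 0, 2], [0, 0, 1.5], [0, 0, 0]]' --rot '[[0, 0, 0], [0, 0, 0], [0, 0, 0], [0, 0, 0], [0, 0, 0], [0, 0, 0], [0, 0, 0]]'

```text
time: 20.15
eef_pos: [466.7, 89.0, 43.4]
ee_rot: [2.212, 2.231, 0.0]
ft_force: [-1.5, -0.6, -1.9]
grip_width: 52.8
grasp_force: 20.0
```

drive_tool --claw '[0.4, 0.4, 0.7, 0.9, 0.9, 0.9, 0.9, 0.9]' --travel '[[0, 0, 0.7], [0, 0, 0], [0, 0, 0], [0, 0, 0], [0, 0, -20], [0, 0, -50], [0, 0, -50], [0, 0, 0]]' --rot '[[0, 0, 0], [0, 0, 0], [0, 0, 0], [0, 0, 0], [0, 0, 0], [0, 0, 0], [0, 0, 0], [0, 0, 0]]'

```text
time: 21.15
eef_pos: [468.0, 89.3, 165.3]
ee_rot: [2.21, 2.228, 0.005]
ft_force: [0.1, 0.3, 0.3]
grip_width: 84.4
grasp_force: 0.0
```

```bash
python3 st.py 610 25 165
```

```text
t 21.15 pos [468.   89.3 165.3] ydir 0.48 zax [ 0.005 -0.    -1.   ] w 84.4 F [0.1 0.3 0.3] g 0.0 j7 -0.6
tool shift [-65.4 141.4   1. ]
```

drive_tool --claw '[0.7, 0.7, 0.6, 0.6, 0.6, 0.6, 0.6]' --travel '[[-26, 38, -6], [-32, 46, -6], [-32, 46, -6], [-26, 38, -6], [-14, 19, -3], [0, 0, 0], [0, 0, 0]]' --rot '[[0, 0, 0], [0, 0, 0], [0, 0, 0], [0, 0, 0], [0, 0, 7.3], [0, 0, 0], [0, 0, 0]]'

```text
time: 22.02
eef_pos: [653.9, -38.5, 188.7]
ee_rot: [-2.346, -2.088, 0.001]
ft_force: [0.0, 0.3, 0.1]
grip_width: 56.4
grasp_force: 0.0
```

```bash
python3 st.py 661 25 66;python3 - <<'E'
from rig import cams
import cv2,pickle,numpy as np
d=cams.get_image('wrist');pickle.dump(d,open('w7.pkl','wb'))
cv2.imwrite('pics/w7.png',cv2.resize(d['frame'],(800,600)))
E
```

```text
t 22.02 pos [653.9 -38.5 188.7] ydir -6.64 zax [-0.001  0.    -1.   ] w 56.4 F [0.  0.3 0.1] g 0.0 j7 -0.47
tool shift [ 6.390e+01 -1.000e-01  1.227e+02]
```

View pics/w7.png

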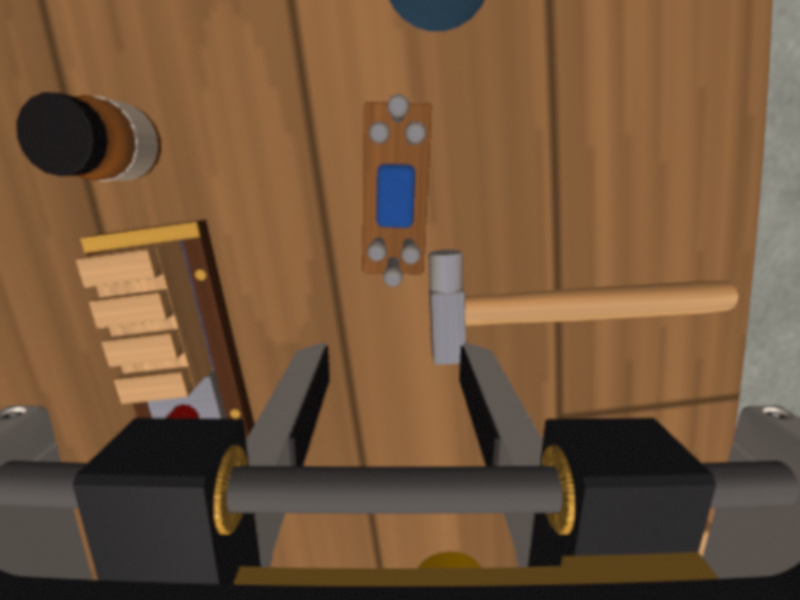

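The caddy is square to the tool, with its grip top at (396,195) and its base at about (363–431, 102–275). The hammer head at (447,307) lies just beside and behind it.

```bash
python3 - <<'E'
import pickle
from h import *
np.set_printoptions(precision=1,suppress=True)
d=pickle.load(open('w7.pkl','rb'));k=.7
print(plane(d,np.array([(396,195)])*k,91));P=plane(d,np.array([(365,102),(431,105),(424,275),(363,271)])*k,24)
print(P,P.mean(0),np.degrees(np.arctan2(*(P[0]-P[3])[:2])),np.degrees(np.arctan2(*(P[1]-P[2])[:2])))
print('jar',plane(d,np.array([(62,134)])*k,80))
E
python3 st.py 661 24.5 66
```

```text
[[662.7  27.9  91. ]]
[[648.9  88.8  24. ]
 [693.1  81.7  24. ]
 [676.6 -35.5  24. ]
 [631.8 -27.2  24. ]] [662.6  27.   24. ] 8.353842403730283 8.049839343651943
jar [[472.8  86.6  80. ]]
t 22.07 pos [653.9 -38.5 189. ] ydir -6.65 zax [-0.001  0.    -1.   ] w 56.0 F [-0.3 -0.6  0.5] g 0.0 j7 -0.47
tool shift [ 6.34e+01 -1.00e-01  1.23e+02]
```

drive_tool --claw '[0.6, 0.6, 0.6, 0.6, 0.6, 0.6, 0.6]' --travel '[[33, 0.5, 0], [33, 0.5, 0], [0, 0, 0], [0, 0, 50], [0, 0, 50], [0, 0, 26], [0, 0, 0]]' --rot '[[0, 0, 0], [0, 0, 0], [0, 0, 1.3], [0, 0, 0], [0, 0, 0], [0, 0, 0], [0, 0, 0]]'

```text
time: 22.95
eef_pos: [662.0, 25.5, 61.8]
ee_rot: [-2.371, -2.058, 0.004]
ft_force: [-0.0, -1.0, 0.2]
grip_width: 56.6
grasp_force: 0.0
```

drive_tool --claw '[0.1, 0.1, 0.1, 0.1, 0.1]' --travel '[[0, 0, 0], [0, 0, 0], [0, 0, 0], [0, 0, 0], [0, 0, 0]]' --rot '[[0, 0, 0], [0, 0, 0], [0, 0, 0], [0, 0, 0], [0, 0, 0]]' --squeeze 30

```text
time: 23.58
eef_pos: [663.4, 26.0, 63.7]
ee_rot: [2.373, 2.059, -0.0]
ft_force: [-1.5, -1.4, 3.8]
grip_width: 21.8
grasp_force: 30.0
```

drive_tool --claw '[0.1, 0.1, 0.1, 0.1]' --travel '[[0, 0, -20], [0, 0, -40], [0, 0, -40], [0, 0, -35]]' --rot '[[0, 0, 0], [0, 0, 0], [0, 0, 0], [0, 0, 0]]'

```text
time: 24.08
eef_pos: [663.5, 26.3, 201.2]
ee_rot: [2.372, 2.059, 0.002]
ft_force: [-0.4, -0.0, -3.3]
grip_width: 21.6
grasp_force: 30.0
```

drive_tool --claw '[0.1, 0.1, 0.1, 0.1, 0.1, 0.1, 0.1, 0.1]' --travel '[[0, 0, 0], [0, 0, 0], [0, 0, 0], [0, 0, 0], [0, 0, 0], [0, 0, 0], [0, 0, 0], [0, 0, 0]]' --rot '[[0, 0, -10.6], [0, 0, -10.6], [0, 0, -10.6], [0, 0, -10.6], [0, 0, -10.6], [0, 0, -10.6], [0, 0, -10.6], [0, 0, -10.6]]'

```text
time: 25.08
eef_pos: [663.4, 26.0, 199.6]
ee_rot: [0.354, 3.121, -0.0]
ft_force: [0.7, 0.1, -3.3]
grip_width: 21.7
grasp_force: 30.0
```

```bash
python3 st.py 540 -321 195
```

```text
t 25.07 pos [663.4  26.  199.6] ydir 77.05 zax [ 0.001 -0.    -1.   ] w 21.7 F [ 0.7  0.1 -3.3] g 30.0 j7 0.75
tool shift [  42.5 -365.8    4.6]
```

drive_tool --claw '[0.1, 0.1, 0.1, 0.1, 0.1, 0.1, 0.1, 0.1]' --travel '[[4, -34, 0], [6, -50, 0], [6, -52, 0], [6, -52, 0], [6, -52, 0], [6, -52, 0], [5, -42, 0], [3.5, -31.8, 0]]' --rot '[[0, 0, 0], [0, 0, 0], [0, 0, 0], [0, 0, 0], [0, 0, 0], [0, 0, 0], [0, 0, 0], [0, 0, 0]]'

```text
time: 26.08
eef_pos: [536.9, -322.4, 199.5]
ee_rot: [0.366, 3.12, -0.001]
ft_force: [0.3, 1.0, -3.2]
grip_width: 21.5
grasp_force: 30.0
```

drive_tool --claw '[0.1, 0.1]' --travel '[[0, 0, 0], [0, 0, 0]]' --rot '[[0, 0, 0], [0, 0, 0]]'

```text
time: 26.32
eef_pos: [538.2, -319.5, 199.2]
ee_rot: [0.363, 3.12, -0.0]
ft_force: [0.4, 0.6, -2.4]
grip_width: 22.1
grasp_force: 30.0
```

```bash
python3 st.py 540 -321 64;python3 - <<'E'
from rig import cams
import cv2,pickle,numpy as np
ims=[]
for c,(x,y) in {'scene':(60,160),'side':(240,40)}.items():
    d=cams.get_image(c);pickle.dump(d,open(c+'8.pkl','wb'));ims.append(cv2.resize(d['frame'][y:y+225,x:x+150],(400,600),interpolation=cv2.INTER_CUBIC))
cv2.imwrite('pics/m8.png',np.hstack(ims))
E
```

```text
t 26.32 pos [ 538.2 -319.5  199.2] ydir 76.74 zax [ 0. -0. -1.] w 22.1 F [ 0.4  0.6 -2.4] g 30.0 j7 1.3
tool shift [ -2.1  -1.1 135.2]
```

View pics/m8.png

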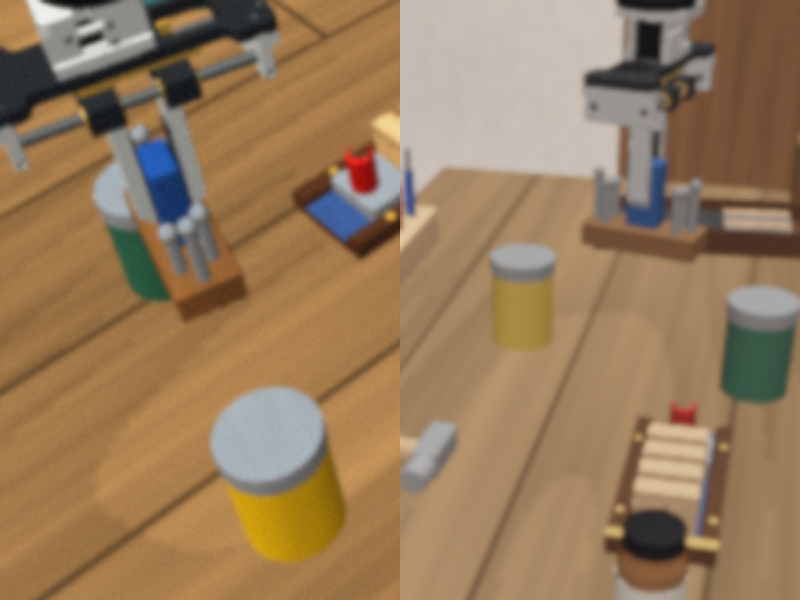

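Both views show the caddy held level and in line with the tins. The yellow lid is at crop (268,428) in the scene view and (523,258) in the side view. The green lid is at (763,300) in the side view.

```bash
python3 - <<'E'
import pickle
from h import *
np.set_printoptions(precision=1,suppress=True)
A=pickle.load(open('scene8.pkl','rb'));B=pickle.load(open('side8.pkl','rb'));S=150/400
a=lambda x,y:[(60+x*S,160+y*S)];b=lambda x,y:[(240+(x-400)*S,40+y*S)]
print(plane(A,a(268,428),100),plane(B,b(523,258),100),plane(B,b(763,300),100))
E
```

```text
[[ 670.8 -352.2  100. ]] [[ 668.5 -342.8  100. ]] [[ 409.3 -289.2  100. ]]
```

drive_tool --claw '[0.1, 0.1, 0.1, 0.1, 0.1, 0.1, 0.1, 0.1]' --travel '[[-2, -0.5, 25], [0, 0, 40], [0, 0, 35], [0, 0, 20], [0, 0, 8], [0, 0, 4], [0, 0, 2], [0, 0, 0]]' --rot '[[0, 0, 0], [0, 0, 0], [0, 0, 0], [0, 0, 0], [0, 0, 0], [0, 0, 0], [0, 0, 0], [0, 0, 0]]'

```text
time: 27.42
eef_pos: [539.9, -321.3, 65.0]
ee_rot: [0.364, 3.12, -0.001]
ft_force: [-0.5, 0.1, -2.5]
grip_width: 21.7
grasp_force: 30.0
```

drive_tool --claw '[0.1, 0.1]' --travel '[[0, 0, 1], [0, 0, 0]]' --rot '[[0, 0, 0], [0, 0, 0]]'

```text
time: 27.68
eef_pos: [539.9, -321.2, 63.7]
ee_rot: [0.364, 3.12, -0.0]
ft_force: [0.1, -0.4, -1.7]
grip_width: 21.9
grasp_force: 30.0
```

drive_tool --claw '[0.1, 0.1, 0.4, 0.5, 0.5, 0.5, 0.5, 0.5]' --travel '[[0, 0, 0.5], [0, 0, 0], [0, 0, 0], [0, 0, 0], [0, 0, -20], [0, 0, -50], [0, 0, -60], [0, 0, -60]]' --rot '[[0, 0, 0], [0, 0, 0], [0, 0, 0], [0, 0, 0], [0, 0, 0], [0, 0, 0], [0, 0, 0], [0, 0, 0]]'

```text
time: 28.68
eef_pos: [539.6, -320.6, 256.1]
ee_rot: [0.363, 3.12, 0.001]
ft_force: [-0.1, -0.2, -0.2]
grip_width: 46.7
grasp_force: 0.0
```

drive_tool --claw '[0.5, 0.5, 0.5, 0.5, 0.5, 0.5]' --travel '[[0, -50, -20], [0, -50, -20], [0, -50, 0], [0, 0, 0], [0, 0, 0], [0, 0, 0]]' --rot '[[0, 0, 0], [0, 0, 0], [0, 0, 0], [0, 0, 0], [0, 0, 0], [0, 0, 0]]'

```text
time: 29.42
eef_pos: [505.9, -465.7, 293.6]
ee_rot: [0.361, 3.12, -0.0]
ft_force: [0.5, 0.4, 0.7]
grip_width: 46.8
grasp_force: 0.0
```

```bash
python3 st.py;python3 - <<'E'
from rig import cams
import cv2,pickle,numpy as np
ims=[]
for c,(x,y) in {'scene':(60,100),'side':(210,90)}.items():
    d=cams.get_image(c);pickle.dump(d,open(c+'9.pkl','wb'));ims.append(cv2.resize(d['frame'][y:y+288,x:x+192],(400,600),interpolation=cv2.INTER_CUBIC))
cv2.imwrite('pics/m9.png',np.hstack(ims))
E
```

```text
t 29.43 pos [ 505.9 -465.7  293.6] ydir 76.82 zax [ 0. -0. -1.] w 46.8 F [0.5 0.4 0.7] g 0.0 j7 1.59
```

View pics/m9.png

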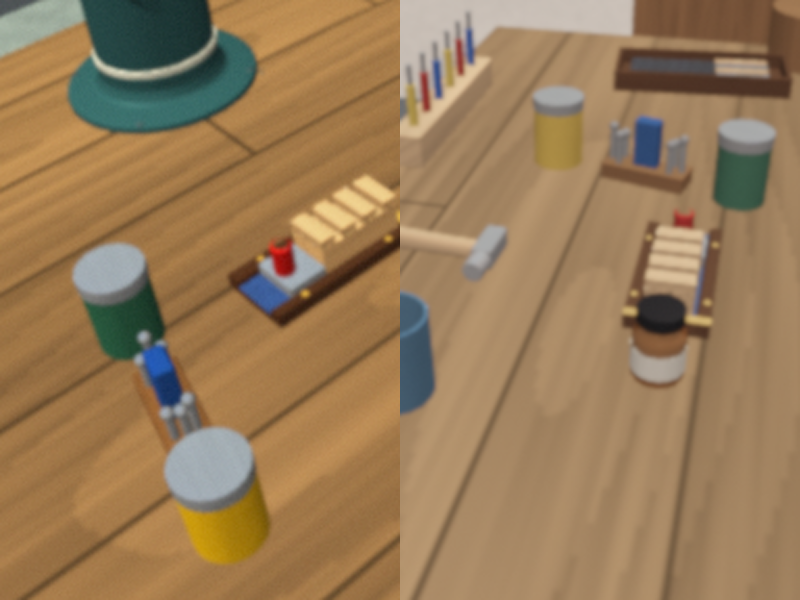

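Everything is standing as intended. The caddy grip top is at (155,352) in the scene view and (649,121) in the side view, and the jar cap is at (661,308) in the side view. I'll check these numbers before handing in.

```bash
python3 - <<'E'
import pickle
from h import *
np.set_printoptions(precision=1,suppress=True)
A=pickle.load(open('scene9.pkl','rb'));B=pickle.load(open('side9.pkl','rb'));S=.48
a=lambda x,y:[(60+x*S,100+y*S)];b=lambda x,y:[(210+(x-400)*S,90+y*S)]
print('tinA',plane(A,a(111,268),100),plane(B,b(746,129),100));print('tinB',plane(A,a(210,462),100),plane(B,b(558,96),100))
print('caddy',plane(A,a(157,353),91),plane(B,b(649,121),91));print('jar',plane(B,b(661,307),80))
E
```

```text
tinA [[ 413.4 -293.2  100. ]] [[ 409.6 -293.   100. ]]
tinB [[ 673.3 -353.3  100. ]] [[ 670.5 -347.6  100. ]]
caddy [[ 533.8 -317.6   91. ]] [[ 536.8 -310.8   91. ]]
jar [[466.9  90.4  80. ]]
```

```bash
python3 -c "
from rig import job_done
print(job_done())"
```

```text
the job is handed in; nothing more can be done
None
```

I handed the job in at about 30 s of the 72 s allowed. In the last pictures the block is clamped against the brass end, the jar stands in line with a gap of about 40 mm, and the caddy is within about 10 mm of midway between the tins. The judge gave no result.

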